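# Turn the drilled rail hole-up and open the safety-capped glue bottle

### The job

Get ready to glue the round wooden rail: roll it over on the bench, without lifting it, until its drilled hole faces straight up and it lies still, then press the glue bottle's red safety cap down, twist it anticlockwise to free it and lift it off. Finish while still holding the cap in the gripper, level and straight above the open bottle, about 5 to 10 cm clear of the nozzle, with the rail still lying hole-up. Leave the other things on the bench alone.

Things in the scene. Friction and masses are not known exactly. Their poses are not given: they have to be found in the camera images.
- rail: loose round brown rail lying on the bench: cylinder 40 mm in diameter, 110 mm long, with a 24 mm thick, 20 mm long tenon on each end (150 mm in all), 120 g. Origin at its centre, 20 mm above the bench. x runs along it; z points from its axis out through the drilled hole. Pressed from above it rolls without slipping: a fingertip on top travels twice as far as the rail. It stops soon when let go
- rail_hole (a point): middle of the hole's mouth: a dark 14 mm disc with a pale rim at mid-length on the rail's surface, 20 mm from its axis (the hole is only shown, the surface is solid). Short white lines on both end faces mark the same side. It starts about 77 degrees away from straight up, to either side
- bottle: white plastic glue bottle, 68 mm wide, ochre band, screwed fast in a wooden block 100 x 100 x 35 mm fixed to the bench. Origin at the centre of the block's underside, z up. Its shoulder narrows to the neck at 96 mm; the neck, 25 mm thick, ends at 129 mm. White mark on the block (its +x): where the cap's stripe stands when locked; green mark, 63 degrees anticlockwise: when free
- cap: loose red ribbed push-and-turn cap on the bottle, 52 mm in diameter, 32 mm tall, 30 g. Origin at the centre of its lower rim, 115 mm above the bench when locked; z up; x along the white stripe on its top, which starts over the bottle's +x. Locked, it can neither turn nor lift. It has 2 mm of sideways play. The nozzle stands 22 mm up inside it, so it must rise 22 mm to clear it
- cap_grip (a point): on the cap's axis, 16 mm above its lower rim, half-way up the cap: grip it squarely here (it can tip on the neck if pinched high up). Kept pushed down 5.5 mm or more (6 to 7 is good), the cap turns anticlockwise seen from above; turned 50 degrees it is free to lift; it meets a stop at about 77 degrees (60 to 65 is good)
- nozzle (a joint): how far the cap has been pushed down, in m: 0 when up, at most 0.008 under the cap. The orange nozzle, 14 mm thick, stands up out of the neck on the bottle's axis, inside the cap; its tip is 137 mm above the bench when up. Its spring resists with 5 N to begin with and 0.7 N more per mm, then the cap stops dead on the neck (at 8 mm, 11 N)
- pencil: bystander: flat red carpenter's pencil, 160 mm long, 8 mm thick, lying. Origin on the bench under it
- square: bystander: try square lying flat, dark wood stock 110 mm, steel blade 170 mm. Origin on the bench under it
- mallet: bystander: wooden mallet lying on its side. Origin on the bench under it
- brush: bystander: wooden-handled brush lying. Origin on the bench under it
- tape: bystander: yellow tape measure, 70 x 35 x 65 mm, standing. Origin on the bench under it
- screw_jar: bystander: clear jar of screws with a steel lid, 68 mm wide, 85 mm tall. Origin on the bench under it
- offcut: bystander: dark wood offcut 90 x 60 x 35 mm. Origin on the bench under it

How it is judged:
By the outcome, as a careful person would: the job done as asked, in the order asked, and still so for the second after the job is handed in, while the arm keeps its last pose, push and grip.
It also fails if it takes over 56 s, if anything falls off the work surface, if the arm or the gripper's body presses on something with over 40 N, if the wrist force passes 120 N, or if a joint passes its speed limit or range.

### The arm

A 6-joint arm with a two-finger parallel gripper is mounted at the origin on the work surface. World frame = base frame: x ahead of the robot, y to its left, z up, the work surface at z = 0. Lengths are in mm, angles in rad, forces in N, time in s.
With the tool pointing down it reaches from about 400 to 925 mm from the base axis. Payload 12.5 kg.
Tool frame: the origin (TCP) lies midway between the tips of the shut fingers; the grasp point (between the pads) lies 19 mm behind it; z points along the fingers, y is the line along which they close (so a half turn about z gives the same grasp; the last joint's range is limited). The gripper opens to 95 mm and grips with 3 to 60 N. Pads are 20 mm wide; open, the fingers measure 119 mm over their backs; the gripper's body (75 mm by 180 mm) begins 59 mm behind the grasp point.
Start: joints at [-1.394, 0.491, 1.559, -0, 1.092, -0.106], TCP at [174.426, -600.185, 214.661] pointing down, gripper open.
Joint ranges: [-3.1, 3.1], [-0.84, 2.19], [0.05, 2.79], [-1.13, 4.28], [0.06, 2.93], [-2.69, 2.69]. Speed limits (rad/s): [2.22, 2.22, 2.79, 3.14, 3.14, 3.14].

### API

Orientations are given as [roll, pitch, yaw] about the fixed x, y, z axes, in that order (R = Rz(yaw) Ry(pitch) Rx(roll)).
In Python, from cell import state, read_camera, camera_info, env gives the robot as it stands.
- The arm moves only by the tool move_arm, never from a script. Its argument "commands" is a list of rows, each a list of 3 entries, a list of its own where there are three numbers: the shift along the world's x, y, z in cm, then the turn, a rotation vector about the world's x, y, z in degrees, then the opening, from 0 (shut) to 1 (fully open). A call has 1 to 10 rows; each row shifts and turns the commanded pose from where the row before left it; what a row does not reach is not made up. A row lasts 1/10 s, in which the tool goes at most 50 mm and 8.59 degrees, less where a joint would pass 70% of its speed; a pose out of reach is approached as far as the arm can. A call with a gripper value outside its range is refused whole. The fingers move at their own pace and stop on an object; the grip force is fixed at half the most. Time passes only in rows, so rows that do not move let the fingers close. It gives the time, the measured TCP pose, the force, the opening and the grip force at its end, in the units of the state.
- state(): the state, without advancing time (a new reading comes with each control period).
- read_camera(name): name is "scene" or "top"; returns the picture (384x512x3 uint8, blue, green, red); there is no depth.
- camera_info(name): a dict with "K" (3x3 intrinsics, pixels), "cam_to_world" (4x4, takes a point from camera to world coordinates). Camera axes: x right, y down, z forward; pixel columns grow to the right and rows downward; lengths in mm; the calibration is good to about 2 mm. A picture is of the moment at which its call begins. camera_info takes no time and is no camera call.
- env.job_done(): hands the job in; it is judged then, once.
The state is a dict: "t": time; "joints": joint angles; "qvel": joint speeds; "tau": joint torques, N m; "eef_pos": TCP position; "tcp_rot": TCP orientation; "ft_force": force on the tool from outside, world axes, zero at the start; "moment": the same for the moment, N m; "opening": opening from 0.0 (shut) to 1.0 (fully open); "grip_force": force on a finger pad.
Only numpy, scipy, OpenCV 4.12 (cv2) and the standard library are available. Lean on these libraries where they do the work, as an engineer would, in place of code of your own. Each camera call takes 0.05 s, during which the arm holds its last target. There are 200 camera calls.

## Working session

There is one attempt and no reset: what is moved stays moved. The work goes in short steps, Python scripts to look and compute and a tool call to move; the robot and the scene stay as the last step left them, time stands still between calls to the robot, and variables do not carry over. Pictures are saved under pics/ and viewed, at most 10 in all, crops included, and the job is handed in when it is done.

Besides the shell and the picture viewer there is one more tool, called after "Emit:" as a command line: name --argument value ..., lists and objects as JSON in quotes. move_arm: Moves the arm, as the interface text tells. Its arguments: {"type":"object","properties":{"commands":{"type":"array"}},"required":["commands"]}

```bash
ls; mkdir -p pics; python3 - <<'E'
from cell import state, read_camera, camera_info
import cv2,numpy as np
for n in("scene","top"):
    im=read_camera(n); cv2.imwrite(f"pics/{n}0.png",im)
    c=camera_info(n); print(n,np.round(c["K"],1).tolist(),np.round(c["cam_to_world"],3).tolist())
print(state())
E
```

```text
pics
scene [[390.6, 0.0, 251.8], [0.0, 390.6, 187.8], [0.0, 0.0, 1.0]] [[0.725, 0.384, -0.571, 1441.365], [0.688, -0.414, 0.596, -893.99], [-0.008, -0.825, -0.564, 963.302], [0.0, 0.0, 0.0, 1.0]]
top [[485.3, 0.0, 254.7], [0.0, 485.3, 194.7], [0.0, 0.0, 1.0]] [[-0.01, -0.998, 0.069, 499.414], [-1.0, 0.01, -0.001, 14.762], [0.0, -0.069, -0.998, 1590.369], [0.0, 0.0, 0.0, 1.0]]
{'t': 0.1, 'joints': array([-1.39364502e+00,  4.91489302e-01,  1.55935820e+00,  1.71125539e-05,
        1.09171718e+00, -1.05581457e-01]), 'qvel': array([ 0.00031897, -0.00135932, -0.00204046, -0.00021266, -0.00038889,
       -0.00061294]), 'tau': array([ 1.54565427e-03, -6.13625407e+01, -2.58608437e+01,  6.93376805e-02,
        4.69661329e-02, -5.31255023e-05]), 'eef_pos': array([ 174.36385928, -599.97263257,  214.13682745]), 'tcp_rot': array([-3.14062765e+00, -1.17530621e-04,  2.82724808e-01]), 'ft_force': array([-0.82870609,  0.34270992, -0.24043884]), 'moment': array([ 0.00043066, -0.0090566 , -0.02461133]), 'grip_force': 0.0, 'opening': 0.9989569345083702}
```

View pics/scene0.png

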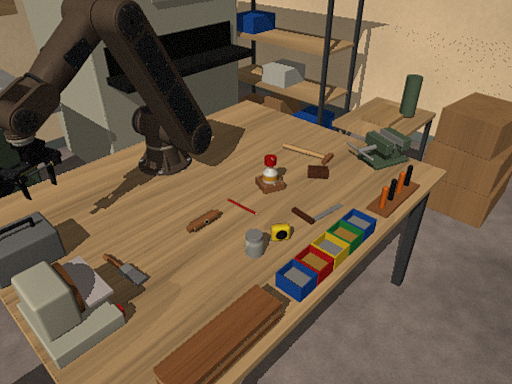

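View pics/top0.png

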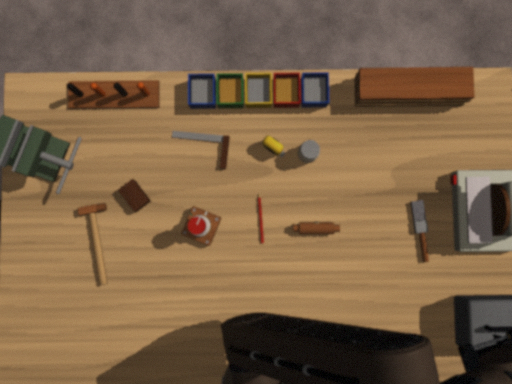

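The scene view shows the rail near (205,220), the bottle and cap near (270,170), and the pencil between them. In the top view the rail is at (317,228) and the cap at (199,225). I'll zoom in on both.

```bash
python3 - <<'E'
import cv2,numpy as np
t=cv2.imread("pics/top0.png");s=cv2.imread("pics/scene0.png")
R=lambda im,x0,y0,w,h:cv2.resize(im[y0:y0+h,x0:x0+w],(400,300),interpolation=cv2.INTER_CUBIC)
a=np.vstack([np.hstack([R(t,288,208,60,45),R(t,170,203,60,45)]),np.hstack([R(s,175,198,60,45),R(s,240,148,60,45)])])
cv2.imwrite("pics/z0.png",a)
E
```

```text
(no output)
```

View pics/z0.png

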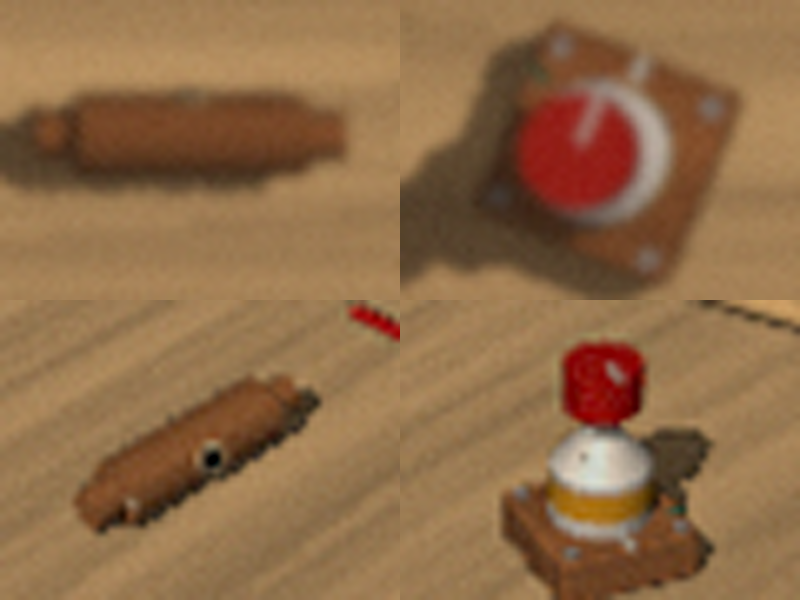

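```bash
cat >h.py <<'E'
import cv2,numpy as np
from cell import state,read_camera,camera_info
def ray(n,px):
    c=camera_info(n);T=np.array(c["cam_to_world"]);d=T[:3,:3]@np.linalg.solve(np.array(c["K"]),[px[0],px[1],1.])
    return T[:3,3],d/np.linalg.norm(d)
def plane(n,px,z):
    o,d=ray(n,px);return o+d*(z-o[2])/d[2]
def tri(p,q):
    a,d=ray("top",p);b,e=ray("scene",q)
    s=np.linalg.lstsq(np.c_[d,-e],b-a,rcond=None)[0]
    return (a+d*s[0]+b+e*s[1])/2,np.linalg.norm(a+d*s[0]-b-e*s[1])
def mask(im,box,f):
    x0,y0,x1,y1=box;m=np.zeros(im.shape[:2],np.uint8)
    hsv=cv2.cvtColor(im[y0:y1,x0:x1],cv2.COLOR_BGR2HSV).astype(int)
    m[y0:y1,x0:x1]=f(hsv[...,0],hsv[...,1],hsv[...,2])*255
    n,l,st,c=cv2.connectedComponentsWithStats(m)
    k=1+np.argmax(st[1:,4]) ;return (l==k).astype(np.uint8)*255,st[k]
def rect(m):
    c=max(cv2.findContours(m,0,2)[0],key=cv2.contourArea);return cv2.minAreaRect(c),c
def cyl(n,px,c,u,r=20):  # ray with horizontal cylinder -> point, angle from up towards +side
    o,d=ray(n,px);P=np.eye(3)-np.outer(u,u);o2=P@(o-c);d2=P@d
    A,B,C=d2@d2,2*o2@d2,o2@o2-r*r;D=B*B-4*A*C
    t=(-B-np.sqrt(max(D,0)))/(2*A);p=o+t*d;w=p-c
    side=np.cross(u,[0,0,1]);return p,np.degrees(np.arctan2(w@side,w[2])),w@u,D
E
python3 - <<'E'
from h import *
t=cv2.imread("pics/top0.png");s=cv2.imread("pics/scene0.png")
for x in(300,310,318,325,335): print(x,[tuple(cv2.cvtColor(t[y:y+1,x:x+1],40)[0,0]) for y in range(218,240,2)])
red=lambda h,s,v:((h<6)|(h>174))&(s>170)&(v>70)
m,st=mask(t,(170,200,230,250),red);print(st);(c1,r),_=cv2.minEnclosingCircle(rect(m)[1]);print("captop",c1,r,plane("top",c1,147))
m2,st=mask(s,(255,145,285,175),red);print("scene cap",st)
# cap body centre in scene: silhouette centre
q=rect(m2)[0][0];print(q)
for z in(115,131,147):
  for n in("scene",):
    o=plane("top",c1,147);c=camera_info(n);T=np.linalg.inv(c["cam_to_world"]);p=T@np.r_[o[:2],z,1];p=np.array(c["K"])@p[:3];print(z,p[:2]/p[2])
E
```

```text
300 [(np.uint8(17), np.uint8(123), np.uint8(185)), (np.uint8(17), np.uint8(122), np.uint8(172)), (np.uint8(15), np.uint8(141), np.uint8(125)), (np.uint8(12), np.uint8(164), np.uint8(106)), (np.uint8(13), np.uint8(173), np.uint8(102)), (np.uint8(12), np.uint8(178), np.uint8(96)), (np.uint8(13), np.uint8(169), np.uint8(89)), (np.uint8(12), np.uint8(156), np.uint8(77)), (np.uint8(15), np.uint8(131), np.uint8(76)), (np.uint8(17), np.uint8(125), np.uint8(126)), (np.uint8(17), np.uint8(121), np.uint8(160))]
310 [(np.uint8(17), np.uint8(123), np.uint8(182)), (np.uint8(16), np.uint8(125), np.uint8(169)), (np.uint8(14), np.uint8(145), np.uint8(120)), (np.uint8(12), np.uint8(165), np.uint8(116)), (np.uint8(12), np.uint8(176), np.uint8(116)), (np.uint8(13), np.uint8(171), np.uint8(116)), (np.uint8(12), np.uint8(173), np.uint8(102)), (np.uint8(12), np.uint8(170), np.uint8(81)), (np.uint8(15), np.uint8(132), np.uint8(79)), (np.uint8(16), np.uint8(121), np.uint8(129)), (np.uint8(17), np.uint8(121), np.uint8(160))]
318 [(np.uint8(16), np.uint8(116), np.uint8(185)), (np.uint8(17), np.uint8(122), np.
[... 1223 characters left out ...]
8(13), np.uint8(165), np.uint8(102)), (np.uint8(15), np.uint8(130), np.uint8(126)), (np.uint8(16), np.uint8(122), np.uint8(165)), (np.uint8(17), np.uint8(124), np.uint8(169)), (np.uint8(16), np.uint8(119), np.uint8(163))]
[188 218  17  16 204]Traceback (most recent call last):
  File "<stdin>", line 5, in <module>
  File "h.py", line 7, in plane
    o,d=ray(n,px);return o+d*(z-o[2])/d[2]
        ~~~^^^^^^
  File "h.py", line 4, in ray
    c=camera_info(n);T=np.array(c["cam_to_world"]);d=T[:3,:3]@np.linalg.solve(np.array(c["K"]),[px[0],px[1],1.])
                                                                                                ~~^^^
TypeError: 'float' object is not subscriptable
```

```bash
cat >>h.py <<'E'
red=lambda h,s,v:((h<6)|(h>174))&(s>150)&(v>60)
brown=lambda h,s,v:(h<=15)&(s>146)
def proj(n,p):
    c=camera_info(n);q=np.linalg.inv(c["cam_to_world"])@np.r_[p,1];q=np.array(c["K"])@q[:3];return q[:2]/q[2]
def rail(t,box,z=20):
    m,st=mask(t,box,brown);(c,wh,a),cn=rect(m)
    M=cv2.moments(cn);mu=M['mu20'],M['mu11'],M['mu02'];th=.5*np.arctan2(2*mu[1],mu[0]-mu[2])
    v=np.array([np.cos(th),np.sin(th)]);c=np.array(c)
    a,b=plane("top",c-35*v,z),plane("top",c+35*v,z);u=(b-a)/np.linalg.norm(b-a)
    return plane("top",c,z),u,c,wh,st
E
python3 - <<'E'
from h import *
t=cv2.imread("pics/top0.png");s=cv2.imread("pics/scene0.png")
m,st=mask(t,(170,200,230,250),red);c1,r=cv2.minEnclosingCircle(rect(m)[1]);o=plane("top",c1,147);print("captop",c1,r,st,o)
m2,st=mask(s,(255,145,285,175),red);print("scene cap",st,rect(m2)[0]);
for z in(115,131,147):print(z,proj("scene",np.r_[o[:2],z]))
# white stripe & mark, green mark in top
hsv=cv2.cvtColor(t,40).astype(int)
c,u,pc,wh,st=rail(t,(288,210,350,245));print("rail",c,u,pc,wh,st)
m,st=mask(s,(180,200,230,240),brown);(pc2,_),_=rect(m)[0][:2],0;print("tri",tri(pc,pc2),pc2)
# hole in scene
g=s[190:240,180:230].min(axis=2);px=s[210:225,200:215].max(axis=2);print(px)
E
```

```text
captop (195.6666717529297, 225.3333282470703) 8.97536849975586 [187 217  18  18 219] [510.48508054 189.61201706 147.        ]
scene cap [265 155  11  12 115] ((270.0, 160.5), (11.0, 10.0), 90.0)
115 [269.98120056 162.94391236]
131 [270.05171605 159.67577919]
147 [270.12300898 156.37161445]
rail [ 500.49835869 -181.8319074    20.        ] [-0.00197371 -0.99999805  0.        ] [315.5 227.5] (47.0, 11.0) [292 222  48  12 452]
tri (array([ 499.85221779, -183.0130451 ,   16.55102996]), np.float64(1.9733670990578212)) (202.88723754882812, 220.68841552734375)
[[152 158 161 154 154 150 146 147 148 131 116 107 113 121 123]
 [156 160 157 149 152 147 147 122 119 112 104 113 116 119 118]
 [158 151 153 149 146 149 135 103 104 112 117 124 124 128 129]
 [153 152 149 149 129 120 111 107 114 120 125 128 128 131 130]
 [150 154 131 113 106 103 114 119 123 126 128 127 132 132 127]
 [116 124 111  97 111 116 123 126 130 131 125 131 132 120 118]
 [101 104 111 116 121 125 126 127 131 133 126 125 118 113 104]
 [112 112 116 124 127 133 125 127 132 127 118 118 107 102  91]
 [117 121 127 128 124 131 133 130 122 110 104 107  94  93  79]
 [125 131 124 135 132 141 153 148 120 103  97  90  74  61  46]
 [127 132 133 128 141 118  96  82 112 100  84  69  61  53  56]
 [131 136 129 116 151  93  12   0 101  89  59  56  60  64 131]
 [129 122 118 105 135  83   0  22  85  71  61  62 136 148 166]
 [118 106 104 100 102  89  71  94  73  55  60 131 171 174 170]
 [108 107  93  82  76  65  57  79  66 125 148 166 168 174 170]]
```

```bash
python3 - <<'E'
from h import *
u=np.array([0,-1.,0])
for x in(498.5,500.5,502.5):
  for p in((206.4,221.4),(206.6,221.6)): print(x,p,cyl("scene",p,np.array([x,-182,20.]),-u))
t=cv2.imread("pics/top0.png")
# axis tilt: column-wise mask centre
m,_=mask(t,(288,210,350,245),brown)
xs=[x for x in range(300,332)];print(np.polyfit(xs,[np.mean(np.nonzero(m[:,x])[0]) for x in xs],1))
# block corners / white mark
hsv=cv2.cvtColor(t,40).astype(int)
for (x,y) in((206.0,213.0),(194+2,221)):print(x,y)
E
```

```text
498.5 (206.4, 221.4) (array([ 518.31008386, -182.02302737,   22.74965041]), np.float64(82.09780336009337), np.float64(-0.023027366693440854), np.float64(776.691747517325))
498.5 (206.6, 221.6) (array([ 518.45083395, -181.27310629,   21.40150801]), np.float64(85.98168202347901), np.float64(0.7268937125800221), np.float64(693.2016542004421))
500.5 (206.4, 221.4) (array([ 519.99490227, -183.32255433,   24.46640635]), np.float64(77.09587358617118), np.float64(-1.322554331568881), np.float64(878.3366136923432))
500.5 (206.6, 221.6) (array([ 520.23817136, -182.65337033,   23.22561489]), np.float64(80.718756975026), np.float64(-0.6533703340521697), np.float64(804.2476653875783))
502.5 (206.4, 221.4) (array([ 521.55957584, -184.52941169,   26.06073997]), np.float64(72.35989606026591), np.float64(-2.529411693570296), np.float64(967.3638686649501))
502.5 (206.6, 221.6) (array([ 521.88806974, -183.92749765,   24.90945533]), np.float64(75.79022553777229), np.float64(-1.927497653990713), np.float64(902.65871420037))
[-2.84090909e-03  2.28880682e+02]
206.0 213.0
196 221
```

Emit:
move_arm --commands '[[[3,4,-1],[0,0,8],0],[[3,4,-1],[0,0,8],0],[[3,4,-1],[0,0,8],0],[[3,4,-1],[0,0,8],0],[[3,4,-1],[0,0,8],0],[[3,4,-1],[0,0,8],0],[[3,4,-1],[0,0,8],0],[[3,4,-1],[0,0,8],0],[[3,4,-1],[0,0,8],0],[[3,4,-1],[0,0,1.8],0]]'

```text
t: 1.1
eef_pos: [469.5, -206.1, 116.1]
tcp_rot: [3.142, -0.0, 1.576]
ft_force: [0.8, -0.5, -0.3]
opening: 0.211
grip_force: 0.0
```

Emit:
move_arm --commands '[[[3.3,1.8,-2],[0,0,0],0],[[0,0,-2.5],[0,0,0],0],[[0,0,-2],[0,0,0],0],[[0,0,-0.2],[0,0,0],0],[[0,0,0],[0,0,0],0],[[0,0,0],[0,0,0],0]]'

```text
t: 1.7
eef_pos: [501.9, -190.4, 50.5]
tcp_rot: [3.141, 0.0, 1.57]
ft_force: [-0.6, 0.0, -0.1]
opening: 0.009
grip_force: 0.0
```

Emit:
move_arm --commands '[[[0.6,0.8,-0.5],[0,0,0],0],[[0,0,-0.4],[0,0,0],0],[[0,0,-0.1],[0,0,0],0],[[0,0,-0.1],[0,0,0],0],[[0,0,0],[0,0,0],0],[[0,0,0],[0,0,0],0]]'

```text
t: 2.3
eef_pos: [508.2, -181.8, 39.5]
tcp_rot: [3.14, 0.0, 1.571]
ft_force: [1.7, 4.6, 8.9]
opening: 0.003
grip_force: 4.6
```

Emit:
move_arm --commands '[[[-0.2,0,0],[0,0,0],0],[[-0.3,0,0],[0,0,0],0],[[-0.3,0,0],[0,0,0],0],[[-0.4,0,0],[0,0,0],0],[[-0.4,0,0],[0,0,0],0],[[-0.4,0,0],[0,0,0],0],[[-0.4,0,0],[0,0,0],0],[[-0.3,0,0],[0,0,0],0],[[0,0,0],[0,0,0],0],[[0,0,0],[0,0,0],0]]'

```text
t: 3.3
eef_pos: [480.9, -181.6, 39.9]
tcp_rot: [3.14, 0.0, 1.571]
ft_force: [-1.3, 7.0, 18.5]
opening: 0.006
grip_force: 9.3
```

Emit:
move_arm --commands '[[[0,0,0.4],[0,0,0],0],[[0,0,0.6],[0,0,0],0],[[1.3,0,0],[0,0,0],0],[[0,0,-0.5],[0,0,0],0],[[0,0,-0.4],[0,0,0],0],[[0,0,-0.05],[0,0,0],0],[[0,0,0],[0,0,0],0]]'

```text
t: 4.0
eef_pos: [494.4, -182.1, 39.4]
tcp_rot: [3.14, 0.001, 1.571]
ft_force: [2.5, 1.8, 12.6]
opening: 0.008
grip_force: 6.1
```

```bash
python3 - <<'E'
from h import *
s=read_camera("scene");cv2.imwrite("pics/scene1.png",s)
print(proj("scene",[487,-182,40]))
b=s[190:240,170:230];cv2.imwrite("pics/z1.png",cv2.resize(b,None,fx=8,fy=8,interpolation=2))
E
```

```text
[200.66677218 214.33277619]
```

View pics/z1.png

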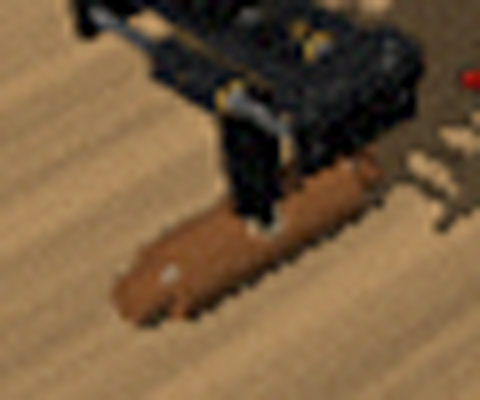

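The hole rim is now at about (203,218), just in front of the fingertip, so the rail has rolled roughly half way. Next is the second stroke.

Emit:
move_arm --commands '[[[-0.2,0,0],[0,0,0],0],[[-0.3,0,0],[0,0,0],0],[[-0.3,0,0],[0,0,0],0],[[-0.4,0,0],[0,0,0],0],[[-0.4,0,0],[0,0,0],0],[[-0.4,0,0],[0,0,0],0],[[-0.35,0,0],[0,0,0],0],[[-0.3,0,0],[0,0,0],0],[[0,0,0],[0,0,0],0],[[0,0,0],[0,0,0],0]]'

```text
t: 5.05
eef_pos: [467.3, -181.8, 39.8]
tcp_rot: [3.14, 0.0, 1.571]
ft_force: [-1.4, 4.8, 21.3]
opening: 0.01
grip_force: 10.7
```

Emit:
move_arm --commands '[[[0,0,0.4],[0,0,0],0],[[0,0,1],[0,0,0],0],[[0,0,3],[0,0,0],0],[[0,2,4],[0,0,0],0.2],[[0,4,2],[0,0,0],0.5],[[0,4,2],[0,0,0],1],[[0,4,1],[0,0,0],1],[[0,4,1],[0,0,0],1],[[0,4,0],[0,0,0],1]]'

```text
t: 5.95
eef_pos: [467.2, 39.5, 184.5]
tcp_rot: [3.14, 0.0, 1.571]
ft_force: [0.6, -0.2, 0.1]
opening: 0.457
grip_force: 0.0
```

```bash
python3 - <<'E'
from h import *
s=read_camera("scene");t=read_camera("top");cv2.imwrite("pics/scene2.png",s);cv2.imwrite("pics/top2.png",t)
c,u,pc,wh,st=rail(t,(288,212,350,250));print(c,u,pc,wh,st)
a=np.hstack([cv2.resize(s[195:240,170:230],(400,300),interpolation=2),cv2.resize(t[208:253,288:348],(400,300),interpolation=2)])
cv2.imwrite("pics/z2.png",a)
E
```

```text
[ 471.53302103 -182.89487932   20.        ] [-0.00804805 -0.99996761  0.        ] [316.  236.5] (11.0, 46.0) [293 231  47  12 428]
```

View pics/z2.png

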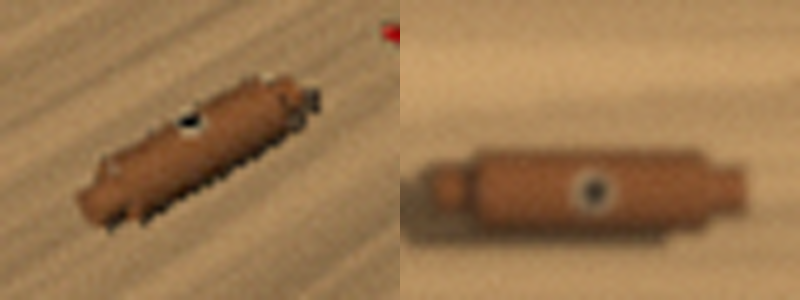

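```bash
python3 - <<'E'
from h import *
s=cv2.imread("pics/scene2.png");t=cv2.imread("pics/top2.png")
hs=cv2.cvtColor(t,40).astype(float)[...,1]
w=np.clip(150-hs[231:243,311:323],0,None)[2:-2]; Y,X=np.mgrid[233:241,311:323];h=(np.sum(w*X)/w.sum(),np.sum(w*Y)/w.sum());print("hole",h)
e=[]
for x in list(range(302,310))+list(range(323,331)):
    p=hs[222:252,x];i=np.nonzero(p>145)[0];a,b=i[0],i[-1]
    e.append([222+a-(p[a]-145)/(p[a]-p[a-1]),222+b+(p[b]-145)/(p[b]-p[b+1])])
e=np.mean(e,0);print("edges",e)
c=plane("top",(h[0],e.mean()),20);c[2]=20;print(c)
for x in(c[0],473.3):
  cc=np.array([x,c[1],20]);print(x,cyl("top",h,cc,np.array([0,1.,0]))[1])
g=s[208:220,192:205].max(axis=2);Y,X=np.mgrid[208:220,192:205];w=np.clip(60-g.astype(float),0,None);w[Y>217]=0;q=((w*X).sum()/w.sum(),(w*Y).sum()/w.sum());print(q)
for x in(c[0],473.3):print(cyl("scene",q,np.array([x,c[1],20]),np.array([0,1.,0]))[1:3])
print(tri(h,q))
# cap & marks on bottle
E
```

```text
hole (np.float64(316.4892512972572), np.float64(236.5626389918458))
edges [230.5291234  242.08764818]
[ 472.13234379 -184.48410253   20.        ]
472.1323437943648 -1.3151133453844195
473.3 -4.668381179360321
(np.float64(197.88659793814432), np.float64(212.97938144329896))
(np.float64(1.7767599402926042), np.float64(0.6680617810189915))
(np.float64(-1.562250827245661), np.float64(0.6663838546583065))
(array([ 471.41361091, -182.39828552,   38.45555323]), np.float64(0.7099348997488417))
```

The rail lies hole-up, within about 3°, with the hole seen at top (316.5,236.6) midway between the rail's edges at rows 230.5 and 242.1. Next, the cap.

Emit:
move_arm --commands '[[[1,3.5,0],[0,0,0],1],[[1,3.5,0],[0,0,0],1],[[1,3.5,0],[0,0,0],1],[[1,3,0],[0,0,0],1],[[0.3,1.6,0],[0,0,0],1],[[0,0,0],[0,0,0],1],[[0,0,0],[0,0,0],1]]'

```text
t: 6.75
eef_pos: [509.7, 188.2, 182.9]
tcp_rot: [-3.141, 0.0, 1.571]
ft_force: [-0.1, 0.5, 0.1]
opening: 0.998
grip_force: 0.0
```

Emit:
move_arm --commands '[[[0.1,0.2,-2],[0,0,0],1],[[0,0,-2],[0,0,0],1],[[0,0,-2],[0,0,0],1],[[0,0,-1],[0,0,0],1],[[0,0,-0.1],[0,0,0],1],[[0,0,0],[0,0,0],1],[[0,0,0],[0,0,0],1]]'

```text
t: 7.45
eef_pos: [511.5, 190.9, 113.0]
tcp_rot: [3.14, -0.0, 1.571]
ft_force: [-0.1, 0.6, -0.5]
opening: 0.999
grip_force: 0.0
```

```bash
python3 - <<'E'
from h import *
s=read_camera("scene");t=read_camera("top")
a=np.hstack([cv2.resize(s[135:195,230:310],(400,300),interpolation=2),cv2.resize(t[195:255,160:240],(400,300),interpolation=2)])
cv2.imwrite("pics/z3.png",a);print(state()["eef_pos"])
E
```

```text
[511.4182879  191.03848787 112.89771349]
```

View pics/z3.png

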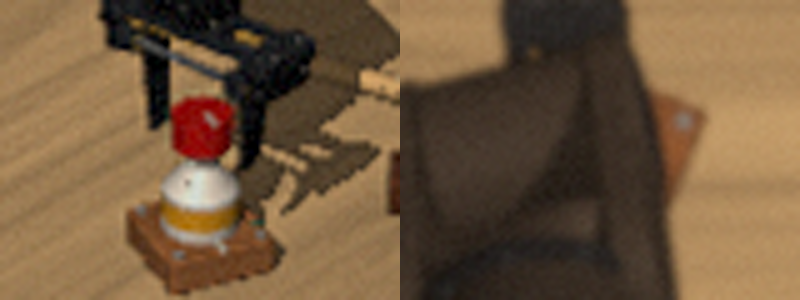

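The fingers straddle the cap, which is at about (270,160) in the scene view. I'll close on it.

Emit:
move_arm --commands '[[[0,0,-0.1],[0,0,0],0.4],[[0,0,0],[0,0,0],0.4],[[0,0,0],[0,0,0],0.4],[[0,0,0],[0,0,0],0.4],[[0,0,0],[0,0,0],0.4],[[0,0,0],[0,0,0],0.4]]'

```text
t: 8.15
eef_pos: [511.1, 191.0, 111.1]
tcp_rot: [3.142, 0.0, 1.571]
ft_force: [0.8, -0.4, -0.2]
opening: 0.553
grip_force: 0.0
```

Emit:
move_arm --commands '[[[0,0,0],[0,0,0],0.4],[[0,0,0],[0,0,0],0.4],[[0,0,0],[0,0,0],0.4],[[0,0,0],[0,0,0],0.4]]'

```text
t: 8.55
eef_pos: [511.1, 191.1, 111.1]
tcp_rot: [3.142, -0.0, 1.571]
ft_force: [-0.6, 0.1, 0.2]
opening: 0.541
grip_force: 30.0
```

Emit:
move_arm --commands '[[[0,0,-0.2],[0,0,0],0.4],[[0,0,-0.2],[0,0,0],0.4],[[0,0,-0.2],[0,0,0],0.4],[[0,0,-0.1],[0,0,0],0.4],[[0,0,0],[0,0,0],0.4],[[0,0,0],[0,0,0],0.4]]'

```text
t: 9.15
eef_pos: [511.1, 191.1, 104.6]
tcp_rot: [3.141, -0.0, 1.571]
ft_force: [-3.0, 0.3, 10.1]
opening: 0.542
grip_force: 30.0
```

Emit:
move_arm --commands '[[[0,0,0],[0,0,5],0.4],[[0,0,0],[0,0,5],0.4],[[0,0,0],[0,0,5],0.4],[[0,0,0],[0,0,5],0.4],[[0,0,0],[0,0,5],0.4],[[0,0,0],[0,0,0],0.4]]'

```text
t: 9.75
eef_pos: [511.7, 191.2, 104.8]
tcp_rot: [3.14, 0.0, 2.01]
ft_force: [-0.4, 0.1, 9.0]
opening: 0.537
grip_force: 30.0
```

Emit:
move_arm --commands '[[[0,0,0],[0,0,5],0.4],[[0,0,0],[0,0,6],0.4],[[0,0,0],[0,0,6],0.4],[[0,0,0],[0,0,6],0.4],[[0,0,0],[0,0,6],0.4],[[0,0,0],[0,0,5],0.4],[[0,0,0],[0,0,4],0.4],[[0,0,0],[0,0,0],0.4],[[0,0,0],[0,0,0],0.4]]'

```text
t: 10.65
eef_pos: [511.7, 191.2, 104.8]
tcp_rot: [3.14, 0.002, 2.671]
ft_force: [-1.1, 0.1, 9.0]
opening: 0.54
grip_force: 30.0
```

```bash
python3 - <<'E'
from h import *
s=read_camera("scene");print({k:np.round(v,3) for k,v in state().items() if k in("moment","ft_force")})
cv2.imwrite("pics/z4.png",cv2.resize(s[135:195,230:310],(640,480),interpolation=2))
E
```

```text
{'ft_force': array([ 0.094, -0.06 ,  9.21 ]), 'moment': array([ 0.1  , -0.062, -0.021])}
```

View pics/z4.png

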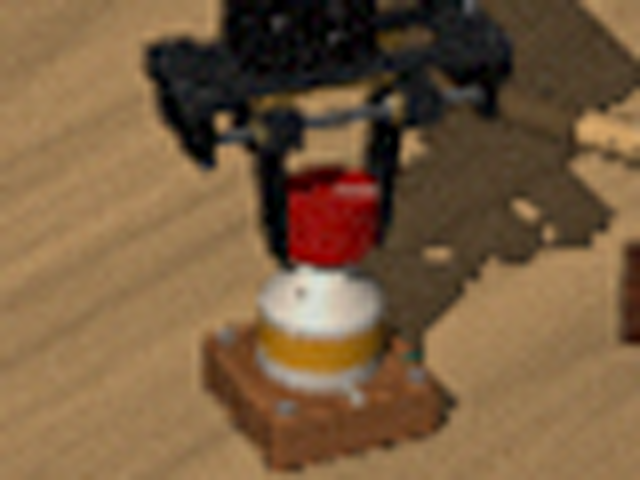

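The stripe now points right, toward the green mark at (282,179), so the cap turned with the gripper. I'll lift gently first.

Emit:
move_arm --commands '[[[0,0,0.3],[0,0,0],0.4],[[0,0,0.4],[0,0,0],0.4],[[0,0,0.5],[0,0,0],0.4],[[0,0,0],[0,0,0],0.4]]'

```text
t: 11.1
eef_pos: [511.2, 191.1, 116.5]
tcp_rot: [3.141, 0.0, 2.67]
ft_force: [0.0, 0.2, 0.1]
opening: 0.539
grip_force: 30.0
```

Emit:
move_arm --commands '[[[0,0,1],[0,0,0],0.4],[[0,0,1],[0,0,0],0.4],[[0,0,1.2],[0,0,0],0.4],[[0,0,1.5],[0,0,0],0.4],[[0,0,1.5],[0,0,0],0.4],[[0,0,1.5],[0,0,0],0.4],[[0,0,1],[0,0,0],0.4],[[0,0,0.4],[0,0,0],0.4],[[0,0,0],[0,0,0],0.4],[[0,0,0],[0,0,0],0.4]]'

```text
t: 12.1
eef_pos: [510.9, 191.0, 206.7]
tcp_rot: [-3.141, -0.001, 2.67]
ft_force: [1.1, -0.7, -0.3]
opening: 0.538
grip_force: 30.0
```

```bash
python3 - <<'E'
from h import *
s=read_camera("scene");st=state();print(st["eef_pos"],st["tcp_rot"],st["grip_force"],st["t"])
a=np.hstack([cv2.resize(s[120:195,220:320],(400,300),interpolation=2),cv2.resize(s[195:240,170:230],(400,300),interpolation=2)])
cv2.imwrite("pics/z5.png",a)
E
```

```text
[510.83888199 190.98739311 206.52297471] [-3.14101573e+00 -7.78311538e-04  2.67045079e+00] 29.99999077641405 12.15
```

View pics/z5.png

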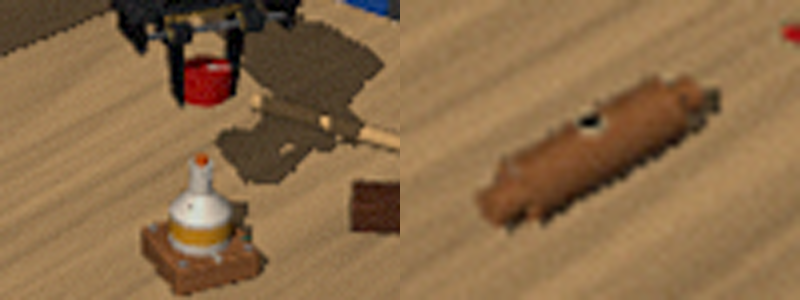

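The cap is off and held level, about 73 mm above the orange nozzle tip, which is at (270,160). The rail still lies hole-up.

```bash
python3 -c "
from cell import env
print(env.job_done())"
```

```text
the job is handed in; nothing more can be done
None
```

The job is handed in at about 12 s: the rail lies hole-up to within about 3–5° by my camera measurements, and the gripper holds the freed cap level, about 73 mm above the nozzle.

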